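Set the dish feeder's guide with its stay and load the sloped lane

TASK

Set the dish feeder for the 60 mm Petri dishes: lift the stay bar, draw the blue side guide to width and drop the bar's middle hole fully over the brass peg. Then load every Petri dish that is on the bench into the sloped lane, flat with its lid up, and push them down one behind the other until the lowest rests against the red stop at the bottom and each of the others against the one before it; the stay must still be on the peg by its middle hole. Leave the timer and the pen where they are.

Things in the scene. Friction and masses are not known exactly. Their poses are not given: they have to be found in the camera images.
- chute: the feeder's fixed frame (dark steel base, aluminium legs), about 200 x 310 mm, about 105 mm high; origin under its centre on the bench. x points across the lane away from the robot, y along the lane toward the high end (robot's left), z up; its yaw varies by up to 0.2 rad
- lane: sloped lane, fixed in the frame: aluminium floor falling at 0.175 rad toward the robot's right. Origin on the floor at the red stop's face (30 mm up), on the centre line of the middle setting; x across as the frame's, y uphill, z square to the floor. Grey far wall: face at x=+33 mm, 15 mm high. Stop 24 mm high. High end at y=310 mm, open. Dishes in a row rest at y=30, 91, 152, 213 mm
- lane_head (a point): point on the lane floor, on the centre line, 265 mm uphill of the stop: a good place to set a dish down before pushing it. The lane is open above
- guide (a joint): blue side guide, 8 mm thick, 16 mm high, all along the robot's side of the lane; slides toward the robot as the value grows, 0 to 0.056 m, friction about 1.5 N, no spring. Lane width = 38 mm + value: 48, 66, 84 mm with the narrow, middle, wide hole on the peg. Starts too narrow for the dishes
- stay (a joint): pitch of the steel stay bar on its pivot on the guide: 0 = level (stopped there), positive = knob end raised, to 1.0 rad; falls by its weight (60 g), at first rests on the peg's top or in the narrow hole. 22 mm wide, 5 mm thick, runs from the pivot toward the robot (frame -x). From the pivot: wide hole 32 mm, middle 50, narrow 68, knob 108. Holes 12 mm square
- hole_middle (a point): centre of the bar's middle hole, on the bar's middle plane (2.5 mm below its top)
- hole_narrow (a point): centre of the narrow-setting hole, 18 mm nearer the knob
- hole_wide (a point): centre of the wide-setting hole, 18 mm nearer the pivot
- stay_knob (a point): centre of the upright orange knob on the bar's free end: 12 mm wide along the lane, 18 mm across it, 32 mm high, its centre 18.5 mm above the bar's middle plane, its foot on the bar's top. Pinch it from above, fingers closing along the lane (frame y), tips above the bar; it can swivel between the pads as the bar pitches
- peg_tip (a point): top of the fixed brass peg, 8 mm in diameter with a tapered tip, upright on an aluminium bracket on the robot's side of the lane. With the bar level and a hole on the peg, the bar's middle plane is 11.5 mm below this point
- dish_1: covered Petri dish with beige medium, 61 mm across, 16 mm high, about 30 g, flat on the bench at first, lid up; origin at the centre of its underside, z up through the lid. Three or all four of the dishes are present. On the sloped floor it stays where it is put until pushed
- dish_2: covered Petri dish with pink medium, 61 mm across, 16 mm high, about 30 g, flat on the bench at first, lid up; origin at the centre of its underside, z up through the lid. Three or all four of the dishes are present. On the sloped floor it stays where it is put until pushed
- dish_3: covered Petri dish with beige medium, 61 mm across, 16 mm high, about 30 g, flat on the bench at first, lid up; origin at the centre of its underside, z up through the lid. Three or all four of the dishes are present. On the sloped floor it stays where it is put until pushed
- dish_4: covered Petri dish with pink medium, 61 mm across, 16 mm high, about 30 g, flat on the bench at first, lid up; origin at the centre of its underside, z up through the lid. Three or all four of the dishes are present. On the sloped floor it stays where it is put until pushed
- timer: white bench timer lying on its back, 66 x 62 x 19 mm, leave alone; origin under its centre
- pen: white pen lying on the bench, 145 mm long, 10 mm thick, leave alone; origin under its middle, long axis y
Mind the look-alikes: they are no part of the job. Leave any turquoise look-alike of the dish_2 alone. What is shaped like the dish_3 but turquoise is not meant.

How it is judged:
On the way:
1. the stay bar lies level with its middle hole over the peg (horizontal distance between hole_middle and peg_tip below 0.005 m and z of hole_middle in the frame of peg_tip below -0.008 m and value of joint stay below 0.06 rad), for 0.3 s.
At the end, for the whole second after the job is handed in: Stay level with its middle hole over the peg (within 5 mm, 0.06 rad); all dishes present still and flat on the lane floor, lid up, in one row without gaps: centres 26-37, 86-101, 146-164 and (if four) 206-227 mm uphill of the stop (all of step 1 and x of dish_1 in the frame of lane between -0.01 and 0.01 m and z of dish_1 in the frame of lane between -0.004 and 0.006 m and angle between each of dish_1, dish_2, dish_3, dish_4's own z axis and vertical below 0.3 rad and linear speed of each of dish_1, dish_2, dish_3, dish_4 below 0.02 m/s and (y of dish_1 in the frame of lane between 0.026 and 0.037 m or y of dish_1 in the frame of lane between 0.086 and 0.101 m or y of dish_1 in the frame of lane between 0.146 and 0.164 m or y of dish_1 in the frame of lane between 0.206 and 0.227 m) and x of dish_2 in the frame of lane between -0.01 and 0.01 m and z of dish_2 in the frame of lane between -0.004 and 0.006 m and (y of dish_2 in the frame of lane between 0.026 and 0.037 m or y of dish_2 in the frame of lane between 0.086 and 0.101 m or y of dish_2 in the frame of lane between 0.146 and 0.164 m or y of dish_2 in the frame of lane between 0.206 and 0.227 m) and x of dish_3 in the frame of lane between -0.01 and 0.01 m and z of dish_3 in the frame of lane between -0.004 and 0.006 m and (y of dish_3 in the frame of lane between 0.026 and 0.037 m or y of dish_3 in the frame of lane between 0.086 and 0.101 m or y of dish_3 in the frame of lane between 0.146 and 0.164 m or y of dish_3 in the frame of lane between 0.206 and 0.227 m) and x of dish_4 in the frame of lane between -0.01 and 0.01 m and z of dish_4 in the frame of lane between -0.004 and 0.006 m and (y of dish_4 in the frame of lane between 0.026 and 0.037 m or y of dish_4 in the frame of lane between 0.086 and 0.101 m or y of dish_4 in the frame of lane between 0.146 and 0.164 m or y of dish_4 in the frame of lane between 0.206 and 0.227 m) and (y of dish_1 in the frame of lane between 0.026 and 0.037 m or y of dish_2 in the frame of lane between 0.026 and 0.037 m or y of dish_3 in the frame of lane between 0.026 and 0.037 m or y of dish_4 in the frame of lane between 0.026 and 0.037 m) and (y of dish_1 in the frame of lane between 0.086 and 0.101 m or y of dish_2 in the frame of lane between 0.086 and 0.101 m or y of dish_3 in the frame of lane between 0.086 and 0.101 m or y of dish_4 in the frame of lane between 0.086 and 0.101 m) and (y of dish_1 in the frame of lane between 0.146 and 0.164 m or y of dish_2 in the frame of lane between 0.146 and 0.164 m or y of dish_3 in the frame of lane between 0.146 and 0.164 m or y of dish_4 in the frame of lane between 0.146 and 0.164 m)); the robot touches nothing.
It fails at once if the timer is pushed away by more than 30 mm (distance of timer from where it was at the start of the episode above 0.03 m).
It fails at once if the pen is pushed away by more than 30 mm (distance of pen from where it was at the start of the episode above 0.03 m).
Of dish_1, dish_2, dish_3, dish_4 only 3 to 4 are there at a start; the rules pass over those that are not, and their reading is None.
At some moment in a run one of dish_1, dish_2, dish_3, dish_4 may be knocked a few centimetres aside while the robot is not near it.
Once in a run the grip may slacken for a moment while it holds something.
It also fails if it takes over 210 s, if anything falls off the work surface, if the arm or the gripper's body presses on something with over 40 N, if the wrist force passes 120 N, or if a joint passes its speed limit or range.

ROBOT

A 7-joint arm with a two-finger parallel gripper is mounted at the origin on a cart in front of the work surface, level with it; the furniture and walls round the work are solid. World frame = base frame: x ahead of the robot, y to its left, z up, the work surface at z = 0. Lengths are in m, angles in rad, forces in N, time in s.
With the tool pointing down it reaches from about 0.425 to 0.925 m from the base axis. Payload 6.8 kg.
Tool frame: the origin (TCP) lies at the very end of the fingers, on their centre line; the grasp point (between the pads) lies bot.tcp_to_grasp behind it (bot.tcp_to_grasp is the distance from the TCP to the grasp point, in m); z points along the fingers, y is the line along which they close (so a half turn about z gives the same grasp; the last joint's range is limited). The gripper opens to 85 mm and grips with 20 to 120 N. Pads are 22 mm wide; open, the fingers measure 114 mm over their backs; the gripper's body (76 mm by 85 mm) begins 54 mm behind the grasp point. The pads swing forward as they close: fully open they stand 13 mm farther back than shut.
Start: joints at [1.24, 0.477, 0.022, 1.555, -0.011, 1.109, -0.083], TCP at [0.149, -0.658, 0.231] pointing down, gripper open.
Joint ranges: [-2.96, 2.96], [-0.34, 2.1], [-1.41, 1.46], [0.24, 2.44], [-1.37, 4.51], [0.17, 1.92], [-2.96, 2.96]. Speed limits (rad/s): [2.39, 2.39, 3.14, 3.14, 3.14, 3.14, 3.14].

INTERFACE

Orientations are given as a unit quaternion [w, x, y, z].
In Python, from station import bot gives the robot as it stands.
- The arm moves only by the tool servo_tool, never from a script. Its argument "motion" is a list that holds one entry, the list of rows, each a list of 7 numbers: the shift along the tool's x, y, z in m, then the turn, a rotation vector about the tool's x, y, z in units of 5 degrees (1.0 is 5 degrees), then the opening, from 0 (shut) to 1 (fully open). A call has 1 to 20 rows; each row is the pose to reach, as a shift and turn from the pose commanded when the call began, along the tool's axes at that moment; what a row does not reach only later rows make up. A row lasts 1/12 s, in which the tool goes at most 41.7 mm and 7.16 degrees, less where a joint would pass 70% of its speed; a pose out of reach is approached as far as the arm can. A call with a gripper value outside its range is refused whole. The fingers move at their own pace and stop on an object; "grip_force" is the grip in N (left out, the last holds). Time passes only in rows, so rows that repeat a pose let the fingers close. It gives the time, the measured TCP pose, the force, the opening and the grip force at its end, in the units of the state.
- bot.get_obs(): the state, without advancing time (a new reading comes with each control period).
- bot.read_camera(name): name is "side" or "top"; returns a dict with "img" (480x640x3 uint8, red, green, blue), "K" (3x3 intrinsics, pixels), "pose" (4x4, takes a point from camera to world coordinates). Camera axes: x right, y down, z forward; pixel columns grow to the right and rows downward; lengths in m; the calibration is good to about 2 mm. A picture is of the moment at which its call begins. There is no depth.
- bot.hand_in(): hands the job in; it is judged then, once.
The state is a dict: "t": time; "q": joint angles; "joint_vel": joint speeds; "joint_torque": joint torques, N m; "eef_pos": TCP position; "tool_rot": TCP orientation; "contact_force": force on the tool from outside, world axes, zero at the start; "torque": the same for the moment, N m; "gripper_width": opening from 0.0 (shut) to 1.0 (fully open); "grasp_force": force on a finger pad.
Only numpy, scipy, OpenCV 4.12 (cv2) and the standard library are available. Lean on these libraries where they do the work, as an engineer would, in place of code of your own. Each camera call takes 0.05 s, during which the arm holds its last target. There are 200 camera calls.

## Working session

There is one attempt and no reset: what is moved stays moved. The work goes in short steps, Python scripts to look and compute and a tool call to move; the robot and the scene stay as the last step left them, time stands still between calls to the robot, and variables do not carry over. Pictures are saved under pics/ and viewed, at most 14 in all, crops included, and the job is handed in when it is done.

Besides the shell and the picture viewer there is one more tool, called after "Call:" as a command line: name --argument value ..., lists and objects as JSON in quotes. servo_tool: Moves the arm, as the interface text tells. Its arguments: {"type":"object","properties":{"motion":{"type":"array"},"grip_force":{"type":"number"}},"required":["motion"]}

```bash
mkdir -p pics; cat > h.py <<'E'
import numpy as np, cv2
from station import bot
from scipy.spatial.transform import Rotation as R
def cam(n,f=None):
    c=bot.read_camera(n)
    if f: cv2.imwrite('pics/'+f,c['img'][:,:,::-1])
    return c
def ray(c,u,v):
    d=np.linalg.inv(c['K'])@[u,v,1]; P=np.array(c['pose']); return P[:3,3],P[:3,:3]@d
def onz(c,u,v,z):
    o,d=ray(c,u,v); return o+d*(z-o[2])/d[2]
def tri(c1,p1,c2,p2):
    o1,d1=ray(c1,*p1);o2,d2=ray(c2,*p2)
    A=np.stack([d1,-d2],1);s=np.linalg.lstsq(A,o2-o1,rcond=None)[0]
    a=o1+s[0]*d1;b=o2+s[1]*d2; return (a+b)/2,np.linalg.norm(a-b)
def proj(c,p):
    P=np.array(c['pose']);q=c['K']@(P[:3,:3].T@(np.array(p)-P[:3,3]));return q[:2]/q[2]
E
python3 - <<'E'
from h import *
for n in('top','side'):
    c=cam(n,n+'0.png');print(n,c['K'],c['pose'])
o=bot.get_obs();print(o['t'],o['eef_pos'],o['tool_rot'],o['gripper_width'],bot.tcp_to_grasp)
E
```

```text
top [[517.07549767   0.         315.04127542]
 [  0.         517.07549767 242.15245638]
 [  0.           0.           1.        ]] [[ 2.76751852e-02 -9.91654988e-01  1.25914531e-01  3.55612743e-01]
 [-9.99616837e-01 -2.73901021e-02  3.99516809e-03  1.43468227e-02]
 [-5.13016510e-04 -1.25976852e-01 -9.92033049e-01  1.51079536e+00]
 [ 0.00000000e+00  0.00000000e+00  0.00000000e+00  1.00000000e+00]]
side [[578.77299673   0.         316.24427788]
 [  0.         578.77299673 239.09510941]
 [  0.           0.           1.        ]] [[-0.99843694 -0.0267373   0.04907956  0.46756948]
 [-0.05506683  0.62076497 -0.78206042  1.19292203]
 [-0.00955668 -0.78354067 -0.62126701  1.03208674]
 [ 0.          0.          0.          1.        ]]
0.1 [ 0.14902333 -0.65778991  0.23040597] [-8.32112205e-04  9.93798054e-01  1.11196741e-01 -1.44889527e-04] 0.9958415117330977 0.0187
```

View pics/top0.png

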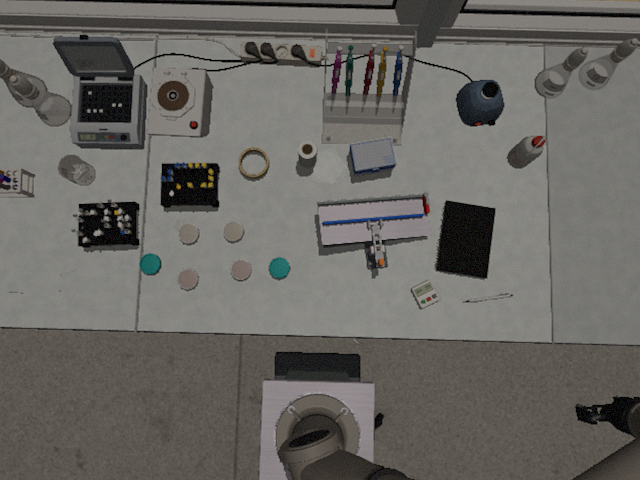

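View pics/side0.png

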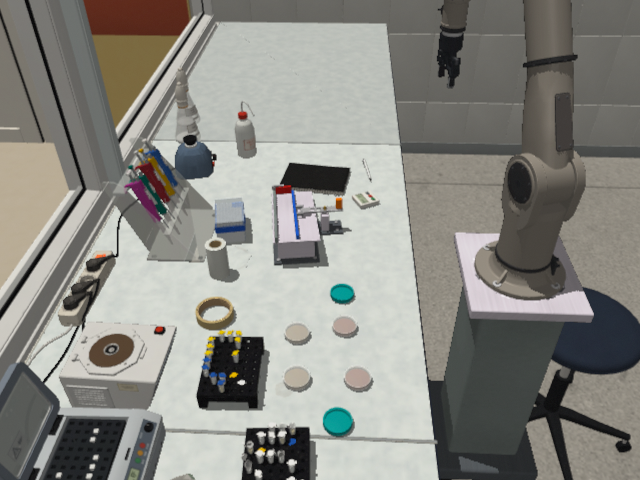

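Candidates in the top view are four dishes at (189,233), (233,232), (189,279) and (241,270). The turquoise look-alikes at (150,264) and (279,268), and the tape ring at (253,163), are to be left alone. The chute is at (373,222) with its orange knob near (381,263). The timer is at (425,294) and the pen at (488,298).

```bash
python3 - <<'E'
from h import *
t=cam('top');s=cam('side')
a=cv2.resize(t['img'][185:285,305:440],None,fx=5.9,fy=5.9,interpolation=cv2.INTER_CUBIC)
cv2.imwrite('pics/ct.png',a[:590,:796,::-1])
b=cv2.resize(s['img'][175:275,260:360],None,fx=5.9,fy=5.9,interpolation=cv2.INTER_CUBIC)
cv2.imwrite('pics/cs.png',b[:,:,::-1])
for n,c,px in(('top',t,[(189,233),(233,232),(189,279),(241,270)]),('side',s,[(297,378),(297,333),(358,378),(345,327)])):
    for p in px:
        lab=cv2.cvtColor(c['img'],cv2.COLOR_RGB2HSV).astype(int)
        x,y=p;w=20
        im=c['img'][y-w:y+w,x-w:x+w].astype(int)
        m=((im[:,:,0]-im[:,:,2])>12).astype(np.uint8)
        k,l,st,ce=cv2.connectedComponentsWithStats(m)
        i=1+np.argmax(st[1:,4]);u,v=ce[i]+[x-w,y-w]
        print(n,p,st[i],(u,v),onz(c,u,v,.011).round(4),c['img'][int(v),int(u)])
E
```

```text
top (189, 233) [ 11  12  18  18 251] (np.float64(188.48605577689244), np.float64(233.1394422310757)) [0.5624 0.3919 0.011 ] [121 113 104]
top (233, 232) [ 11  10  19  19 251] (np.float64(233.09561752988049), np.float64(230.88446215139442)) [0.5726 0.2615 0.011 ] [123 115 106]
top (189, 279) [ 10  11  19  18 267] (np.float64(187.69662921348313), np.float64(278.4719101123595)) [0.4297 0.3864 0.011 ] [117 107 100]
top (241, 270) [ 11  10  19  19 267] (np.float64(240.81647940074907), np.float64(269.2209737827715)) [0.4608 0.2337 0.011 ] [119 106  96]
side (297, 378) [  7  10  25  21 383] (np.float64(296.14099216710184), np.float64(377.7389033942559)) [0.5652 0.3956 0.011 ] [185 175 159]
side (297, 333) [  9  12  23  16 291] (np.float64(296.5154639175258), np.float64(332.7182130584192)) [0.5752 0.2646 0.011 ] [185 175 159]
side (358, 378) [  7  10  25  21 405] (np.float64(356.9901234567901), np.float64(378.2148148148148)) [0.4327 0.3905 0.011 ] [182 162 153]
side (345, 327) [  8  11  23  18 306] (np.float64(343.83986928104576), np.float64(326.140522875817)) [0.4641 0.2384 0.011 ] [181 162 151]
```

View pics/ct.png

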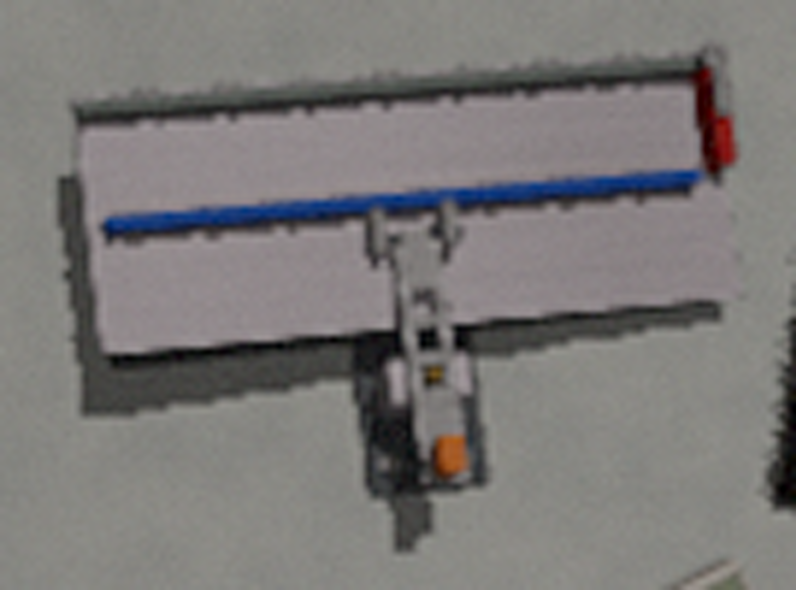

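View pics/cs.png

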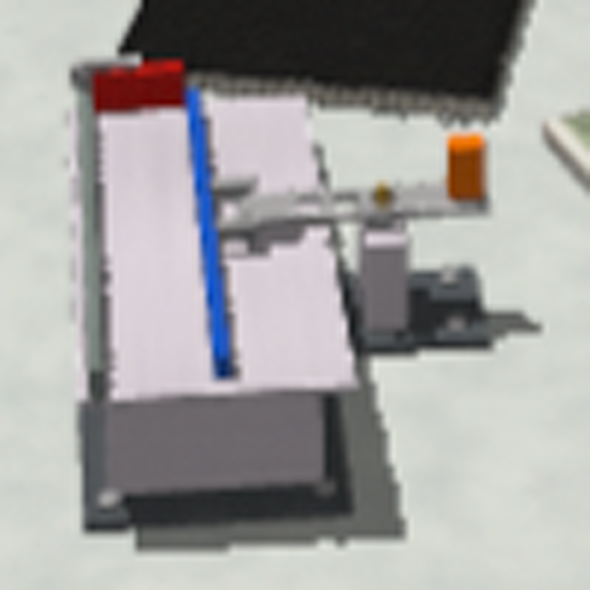

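```bash
python3 - <<'E'
from h import *
t=cam('top');s=cam('side')
def T(p):return (305+p[0]/5.9-.4,185+p[1]/5.9-.4)
def S(p):return (260+p[0]/5.9-.4,175+p[1]/5.9-.4)
for n,a,b in(('guide low',(697,178),(193,92)),('guide high',(106,227),(222,375)),('peg',(434,373),(382,194)),('wall hi',(78,110),(96,398)),('knobtop?',(449,443),(467,136))):
    p,e=tri(t,T(a),s,S(b));print(n,p.round(4),round(e,4))
for c in(t,s):
    h=cv2.cvtColor(c['img'],cv2.COLOR_RGB2HSV)
    for nm,lo,hi in(('orange',(6,150,100),(18,255,255)),('blue',(105,180,60),(125,255,255)),('red',(0,180,60),(3,255,255))):
        m=cv2.inRange(h,lo,hi);m[:180]=0;m[290:]=0;m[:,:265]=0;m[:,435:]=0
        k,l,st,ce=cv2.connectedComponentsWithStats(m);i=1+np.argmax(st[1:,4]);print(nm,st[i],ce[i].round(2))
        if nm=='blue':
            q=np.argwhere(l==i)[:,::-1].astype(np.float32);vx,vy,x0,y0=cv2.fitLine(q,cv2.DIST_L2,0,.01,.01).ravel()
            pr=(q-[x0,y0])@[vx,vy];print('ends',[ (x0+vx*r,y0+vy*r) for r in(pr.min(),pr.max())])
E
```

```text
guide low [ 0.6309 -0.2872  0.0453] 0.0028
guide high [0.5917 0.0006 0.0861] 0.002
peg [ 0.5273 -0.1566  0.076 ] 0.0013
wall hi [0.6475 0.0153 0.083 ] 0.0005
knobtop? [ 0.4889 -0.1598  0.1091] 0.003
orange [379 259   5   6  27] [380.93 261.33]
blue [323 219  45   5  93] [344.66 221.03]
ends [(np.float32(322.98303), np.float32(222.79088)), (np.float32(367.01767), np.float32(219.21774))]
red [425 203   4  10  18] [426.61 207.67]
orange [336 198   6  11  62] [338.42 202.85]
blue [292 191   7  48  96] [294.89 215.33]
ends [(np.float32(292.19458), np.float32(190.9785)), (np.float32(297.385), np.float32(237.95746))]
red [276 185  15   9 101] [283.48 189.01]
```

```bash
cat >> h.py <<'E'
YAW=.135
def F(x,y): # frame->world xy
    return np.array([np.cos(YAW)*x-np.sin(YAW)*y,np.sin(YAW)*x+np.cos(YAW)*y])
def rel(p,yaw):
    """tool shift (mm) and turn (5deg units) to world p, tool down with tool x at yaw"""
    o=bot.get_obs();q=o['tool_rot'];r=R.from_quat([q[1],q[2],q[3],q[0]])
    g=R.from_euler('z',yaw)*R.from_euler('x',np.pi)
    d=r.inv().apply(np.array(p)-o['eef_pos']);w=(r.inv()*g).as_rotvec()/np.radians(5)
    print('rel',(d*1000).round(1),w.round(2),'t',round(o['t'],2))
E
python3 - <<'E'
from h import *
t=cam('top');s=cam('side')
print(tri(t,(380.9,260.8),s,(338.4,202)))
print('red',tri(t,(426.6,207.7),s,(283.5,187)))
for z in(.095,.1,.105,.11):print(onz(t,380.93,261,z).round(4),onz(s,338.4,202.8,z).round(4))
rel([.489,-.160,.17],.135)
E
```

```text
(array([ 0.4886049 , -0.16258524,  0.09208983]), np.float64(0.0007092508550917715))
red (array([ 0.65522452, -0.2978126 ,  0.04854185]), np.float64(0.01051765460499738))
[ 0.4881 -0.1623  0.095 ] [ 0.4881 -0.1544  0.095 ]
[ 0.4877 -0.1617  0.1   ] [ 0.488  -0.1472  0.1   ]
[ 0.4872 -0.1611  0.105 ] [ 0.4879 -0.14    0.105 ]
[ 0.4867 -0.1605  0.11  ] [ 0.4878 -0.1328  0.11  ]
rel [ 441.5 -410.8   61.2] [-0.    0.    1.01] t 0.4
```

Call:
servo_tool --motion '[[[0.44, -0.411, 0.061, 0, 0, 1, 0.6], [0.44, -0.411, 0.061, 0, 0, 1, 0.6], [0.44, -0.411, 0.061, 0, 0, 1, 0.6], [0.44, -0.411, 0.061, 0, 0, 1, 0.6], [0.44, -0.411, 0.061, 0, 0, 1, 0.6], [0.44, -0.411, 0.061, 0, 0, 1, 0.6], [0.44, -0.411, 0.061, 0, 0, 1, 0.6], [0.44, -0.411, 0.061, 0, 0, 1, 0.6], [0.44, -0.411, 0.061, 0, 0, 1, 0.6], [0.44, -0.411, 0.061, 0, 0, 1, 0.6], [0.44, -0.411, 0.061, 0, 0, 1, 0.6], [0.44, -0.411, 0.061, 0, 0, 1, 0.6], [0.44, -0.411, 0.061, 0, 0, 1, 0.6], [0.44, -0.411, 0.061, 0, 0, 1, 0.6], [0.44, -0.411, 0.061, 0, 0, 1, 0.6], [0.44, -0.411, 0.061, 0, 0, 1, 0.6], [0.44, -0.411, 0.061, 0, 0, 1, 0.6]]]' --grip_force 25

```text
t: 1.82
eef_pos: [0.4881, -0.159, 0.1703]
tool_rot: [-0.0, 0.998, 0.069, 0.0]
contact_force: [-0.6, -0.8, -0.0]
gripper_width: 0.603
grasp_force: 0.0
```

```bash
python3 - <<'E'
from h import *
rel([.4883,-.162,.074],.135)
E
```

```text
rel [-0.2  3.1 96.2] [-0.   -0.    0.04] t 1.82
```

Call:
servo_tool --motion '[[[0, 0.003, 0.03, 0, 0, 0, 0.6], [0, 0.003, 0.06, 0, 0, 0, 0.6], [0, 0.003, 0.08, 0, 0, 0, 0.6], [0, 0.003, 0.095, 0, 0, 0, 0.6], [0, 0.003, 0.095, 0, 0, 0, 0.6], [0, 0.003, 0.095, 0, 0, 0, 0.1], [0, 0.003, 0.095, 0, 0, 0, 0], [0, 0.003, 0.095, 0, 0, 0, 0], [0, 0.003, 0.095, 0, 0, 0, 0], [0, 0.003, 0.095, 0, 0, 0, 0]]]'

```text
t: 2.65
eef_pos: [0.4884, -0.1624, 0.0765]
tool_rot: [-0.0, 0.998, 0.068, 0.001]
contact_force: [-2.2, 4.4, 6.3]
gripper_width: 0.132
grasp_force: 30.9
```

```bash
python3 - <<'E'
from h import *
t=cam('top');s=cam('side')
a=cv2.resize(t['img'][195:285,345:415],None,fx=5.9,fy=5.9,interpolation=cv2.INTER_CUBIC)
b=cv2.resize(s['img'][180:250,290:360],None,fx=5.5,fy=7.58,interpolation=cv2.INTER_CUBIC)[:a.shape[0]]
a=a[:b.shape[0]]
cv2.imwrite('pics/g1.png',np.hstack([a,b])[:,:,::-1])
E
```

```text
(no output)
```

View pics/g1.png

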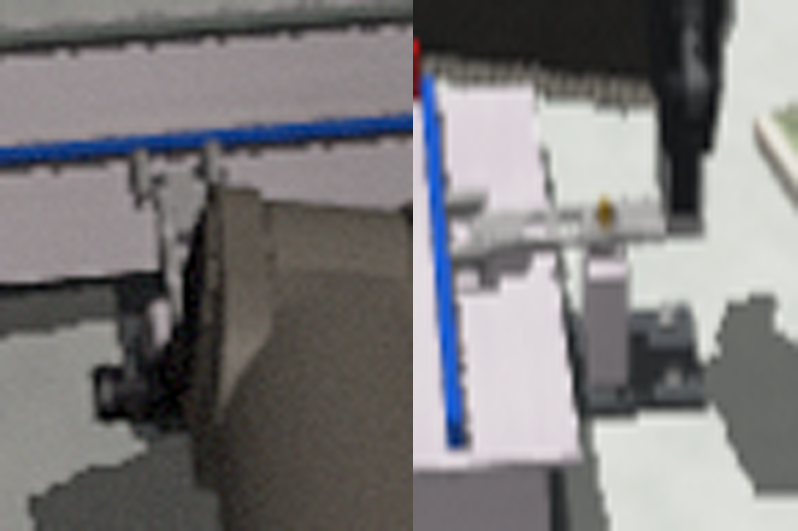

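The knob is pinched: opening is 11 mm, and the side view shows the fingers on the knob with the peg still through the narrow hole. Next I lift along the arc.

Call:
servo_tool --motion '[[[0.002, 0, -0.005, 0, 0, 0, 0], [0.003, 0, -0.01, 0, 0, 0, 0], [0.005, 0, -0.015, 0, 0, 0, 0], [0.007, 0, -0.021, 0, 0, 0, 0], [0.009, 0, -0.026, 0, 0, 0, 0], [0.012, 0, -0.031, 0, 0, 0, 0], [0.014, 0, -0.036, 0, 0, 0, 0], [0.018, 0, -0.041, 0, 0, 0, 0], [0.018, 0, -0.041, 0, 0, 0, 0]]]'

```text
t: 3.5
eef_pos: [0.5062, -0.1599, 0.1173]
tool_rot: [-0.0, 0.998, 0.068, 0.0]
contact_force: [-0.9, 5.8, -2.3]
gripper_width: 0.134
grasp_force: 28.8
```

Call:
servo_tool --motion '[[[-0.003, 0, 0, 0, 0, 0, 0], [-0.006, 0, 0, 0, 0, 0, 0], [-0.009, 0, 0, 0, 0, 0, 0], [-0.012, 0, 0, 0, 0, 0, 0], [-0.015, 0, 0, 0, 0, 0, 0], [-0.018, 0, 0, 0, 0, 0, 0], [-0.018, 0, 0, 0, 0, 0, 0], [-0.018, 0, 0, 0, 0, 0, 0]]]'

```text
t: 4.17
eef_pos: [0.4879, -0.1625, 0.1169]
tool_rot: [-0.0, 0.998, 0.068, 0.0]
contact_force: [-2.7, 5.9, -0.6]
gripper_width: 0.133
grasp_force: 29.1
```

```bash
python3 - <<'E'
from h import *
t=cam('top');s=cam('side')
a=cv2.resize(t['img'][195:285,345:415],None,fx=5.9,fy=5.9,interpolation=cv2.INTER_CUBIC)
b=cv2.resize(s['img'][180:250,290:360],None,fx=5.5,fy=7.58,interpolation=cv2.INTER_CUBIC)[:a.shape[0]]
a=a[:b.shape[0]]
cv2.imwrite('pics/g2.png',np.hstack([a,b])[:,:,::-1])
E
```

```text
(no output)
```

View pics/g2.png

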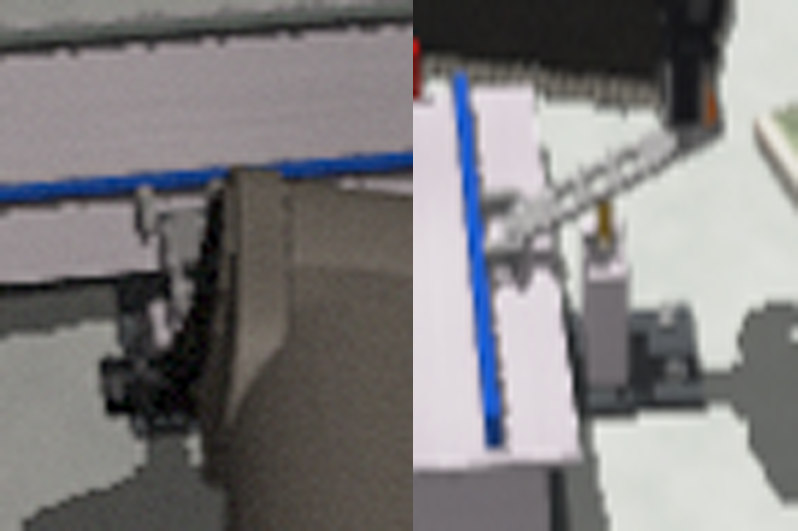

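The bar is lifted clear of the peg, and the guide's top-view row has shifted about 6 px, which is about 17 mm as planned. Now I lower along the arc.

Call:
servo_tool --motion '[[[-0.003, 0, 0.005, 0, 0, 0, 0], [-0.006, 0, 0.01, 0, 0, 0, 0], [-0.009, 0, 0.015, 0, 0, 0, 0], [-0.011, 0, 0.02, 0, 0, 0, 0], [-0.0135, 0, 0.025, 0, 0, 0, 0], [-0.0155, 0, 0.03, 0, 0, 0, 0], [-0.0165, 0, 0.035, 0, 0, 0, 0], [-0.018, 0, 0.04, 0, 0, 0, 0], [-0.018, 0, 0.041, 0, 0, 0, 0], [-0.018, 0, 0.041, 0, 0, 0, 0]]]'

```text
t: 5.1
eef_pos: [0.4719, -0.1648, 0.0769]
tool_rot: [-0.0, 0.998, 0.068, 0.002]
contact_force: [-1.1, 7.5, 7.0]
gripper_width: 0.131
grasp_force: 30.8
```

```bash
python3 - <<'E'
from h import *
t=cam('top');s=cam('side')
a=cv2.resize(t['img'][195:285,345:415],None,fx=5.9,fy=5.9,interpolation=cv2.INTER_CUBIC)
b=cv2.resize(s['img'][180:250,290:360],None,fx=5.5,fy=7.58,interpolation=cv2.INTER_CUBIC)[:a.shape[0]]
a=a[:b.shape[0]]
cv2.imwrite('pics/g3.png',np.hstack([a,b])[:,:,::-1])
E
```

```text
(no output)
```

View pics/g3.png

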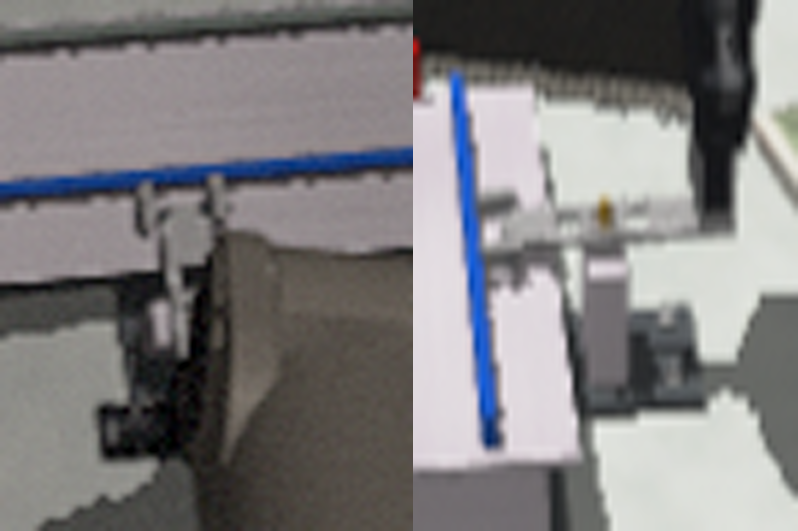

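The peg now protrudes from the middle hole (side crop (604,212)), with the bar level as before. I release and go to the first dish.

Call:
servo_tool --motion '[[[0, 0, 0, 0, 0, 0, 0.4], [0, 0, 0, 0, 0, 0, 0.5], [0, 0, 0, 0, 0, 0, 0.5], [0, 0, -0.03, 0, 0, 0, 0.5], [0, 0, -0.07, 0, 0, 0, 0.5], [0, 0, -0.11, 0, 0, 0, 1], [0, 0, -0.11, 0, 0, 0, 1], [0.05, -0.39, -0.11, 0, 0, 0, 1], [0.05, -0.39, -0.11, 0, 0, 0, 1], [0.05, -0.39, -0.11, 0, 0, 0, 1], [0.05, -0.39, -0.11, 0, 0, 0, 1], [0.05, -0.39, -0.11, 0, 0, 0, 1], [0.05, -0.39, -0.11, 0, 0, 0, 1], [0.05, -0.39, -0.11, 0, 0, 0, 1], [0.05, -0.39, -0.11, 0, 0, 0, 1], [0.05, -0.39, -0.11, 0, 0, 0, 1], [0.05, -0.39, -0.11, 0, 0, 0, 1], [0.05, -0.39, -0.11, 0, 0, 0, 1]]]' --grip_force 30

```text
t: 6.7
eef_pos: [0.4664, 0.2331, 0.1858]
tool_rot: [-0.002, 0.997, 0.071, 0.001]
contact_force: [1.2, 0.5, -0.3]
gripper_width: 1.002
grasp_force: 0.0
```

```bash
cat >> h.py <<'E'
def find(n,c=None):
    c=c or cam(n);im=cv2.GaussianBlur(c['img'],(3,3),0).astype(int)
    m=((im[:,:,0]-im[:,:,2]>11)&(im[:,:,0]-im[:,:,2]<50)&(im.sum(2)>220)).astype(np.uint8)
    k,l,st,ce=cv2.connectedComponentsWithStats(m);o=[]
    for i in range(1,k):
        p=onz(c,*ce[i],.011)
        if 120<st[i,4]<500 and st[i,2]<30 and st[i,3]<30 and .33<p[0]<.72 and -.1<p[1]<.6:
            o.append((p[:2].round(4),ce[i].round(1),st[i,4]))
    return o
E
python3 - <<'E'
from h import *
t=cam('top');s=cam('side')
for c in(t,s):
    for r in find('',c):print(*r)
h=cv2.cvtColor(s['img'],cv2.COLOR_RGB2HSV);ht=cv2.cvtColor(t['img'],cv2.COLOR_RGB2HSV)
print([ (np.argwhere(cv2.inRange(x,(6,150,100),(18,255,255))[190:290,330:420]).mean(0)+[190,330])[::-1] for x in (ht,h)])
a=cv2.resize(t['img'][195:285,330:400],None,fx=5.9,fy=5.9,interpolation=cv2.INTER_CUBIC)
b=cv2.resize(s['img'][180:250,290:360],None,fx=5.5,fy=7.58,interpolation=cv2.INTER_CUBIC)[:a.shape[0]]
a=a[:b.shape[0]]
cv2.imwrite('pics/g4.png',np.hstack([a,b])[:,:,::-1])
rel([.4625,.236,.13],.135)
E
```

```text
[0.5738 0.2602] [233.6 230.5] 240
[0.4638 0.2386] [343.9 326.2] 328
[0.5749 0.2651] [296.6 332.9] 328
[0.5653 0.3959] [296.1 377.8] 413
[0.4327 0.3906] [357.  378.2] 430
[array([381.69230769, 267.42307692]), array([nan, nan])]
rel [-3.3 -9.2 55.1] [0.01 0.   0.02] t 6.8<stdin>:6: RuntimeWarning: Mean of empty slice.
  ret = um.true_divide(
```

View pics/g4.png

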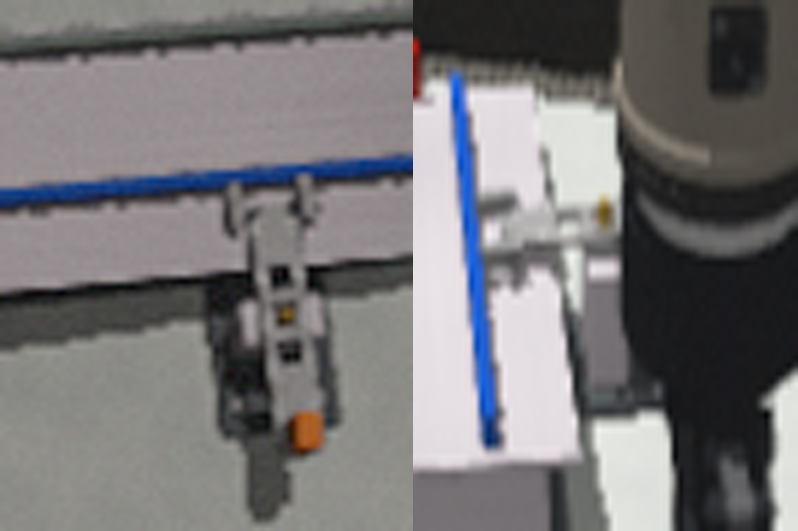

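The middle hole is on the peg (brass at crop (287,315)), with an empty hole on either side. All four dishes are still in place, so I take the dish at (.463,.236).

Call:
servo_tool --motion '[[[-0.005, -0.0095, 0.03, 0, 0, 0, 1], [-0.005, -0.0095, 0.07, 0, 0, 0, 1], [-0.005, -0.0095, 0.11, 0, 0, 0, 1], [-0.005, -0.0095, 0.14, 0, 0, 0, 1], [-0.005, -0.0095, 0.165, 0, 0, 0, 1], [-0.005, -0.0095, 0.18, 0, 0, 0, 1], [-0.005, -0.0095, 0.184, 0, 0, 0, 1], [-0.005, -0.0095, 0.184, 0, 0, 0, 1], [-0.005, -0.0095, 0.184, 0, 0, 0, 0.5], [-0.005, -0.0095, 0.184, 0, 0, 0, 0.4], [-0.005, -0.0095, 0.184, 0, 0, 0, 0.4], [-0.005, -0.0095, 0.184, 0, 0, 0, 0.4], [-0.005, -0.0095, 0.184, 0, 0, 0, 0.4]]]'

```text
t: 7.88
eef_pos: [0.4619, 0.2361, 0.003]
tool_rot: [-0.0, 0.998, 0.067, 0.001]
contact_force: [-1.3, -1.5, 5.7]
gripper_width: 0.697
grasp_force: 31.2
```

```bash
python3 - <<'E'
from h import *
t=cam('top')
f=lambda p:np.array([np.cos(YAW)*p[0]+np.sin(YAW)*p[1],-np.sin(YAW)*p[0]+np.cos(YAW)*p[1],p[2]]).round(4)
h=cv2.cvtColor(t['img'],cv2.COLOR_RGB2HSV)
m=cv2.inRange(h,(105,120,40),(125,255,255))
for u in(330,345,360,375,390,405,420):
    v=np.nonzero(m[205:240,u])[0]+205
    if len(v):
        p=onz(t,u,v.mean(),.0735)
        for _ in range(3): p=onz(t,u,v.mean(),.046+.1763*(f(p)[1]+.376))
        print(u,v,p.round(4),f(p))
print('stop foot',f(onz(t,424.8,207,.03)),'stop top',f(onz(t,426.7,207,.054)))
m=cv2.inRange(h,(0,150,40),(4,255,255))|cv2.inRange(h,(176,150,40),(180,255,255))
for r in range(200,215):print(r,np.nonzero(m[r,400:440])[0]+400)
rel(list(F(.6054,-.376+.08))+[.15],.135)
E
```

```text
330 [227 228 229] [ 0.5759 -0.0203  0.0951] [ 0.568  -0.0976  0.0951]
345 [226 227 228] [ 0.5811 -0.0621  0.0876] [ 0.5674 -0.1398  0.0876]
360 [225 226] [ 0.5877 -0.1044  0.0801] [ 0.5683 -0.1826  0.0801]
375 [224 225] [ 0.5929 -0.1473  0.0725] [ 0.5677 -0.2257  0.0725]
390 [222 223 224] [ 0.5997 -0.1905  0.0648] [ 0.5686 -0.2695  0.0648]
405 [221 222 223] [ 0.605  -0.2343  0.057 ] [ 0.568  -0.3136  0.057 ]
420 [220 221] [ 0.6119 -0.2786  0.0491] [ 0.5689 -0.3584  0.0491]
stop foot [ 0.6097 -0.3818  0.03  ] stop top [ 0.605  -0.3816  0.054 ]
200 [423 424]
201 [423 424 425]
202 [423 424 425]
203 [423 425]
204 [423 424 425]
205 [423 424 425 426 427 428]
206 [424 425 426 427 428]
207 [424 425 426 427 428]
208 [424 425 426 427 428]
209 [424 425 426 427 428]
210 [424 425 426 427 428]
211 [425 426 427 428]
212 [425 426 427 428]
213 [426]
214 []
rel [ 116.4  467.8 -146.7] [ 0.   -0.03 -0.  ] t 7.93
```

Call:
servo_tool --motion '[[[0, 0, -0.02, 0, 0, 0, 0.4], [0, 0, -0.05, 0, 0, 0, 0.4], [0, 0, -0.09, 0, 0, 0, 0.4], [0, 0, -0.13, 0, 0, 0, 0.4], [0.01, 0.035, -0.148, 0, 0, 0, 0.4], [0.02, 0.07, -0.148, 0, 0, 0, 0.4], [0.03, 0.11, -0.148, 0, 0, 0, 0.4], [0.04, 0.15, -0.148, 0, 0, 0, 0.4], [0.05, 0.19, -0.148, 0, 0, 0, 0.4], [0.06, 0.23, -0.148, 0, 0, 0, 0.4], [0.07, 0.27, -0.148, 0.5, 0, 0, 0.4], [0.08, 0.31, -0.148, 1, 0, 0, 0.4], [0.09, 0.35, -0.148, 1.5, 0, 0, 0.4], [0.1, 0.39, -0.148, 2, 0, 0, 0.4], [0.11, 0.43, -0.148, 2, 0, 0, 0.4], [0.117, 0.46, -0.148, 2, 0, 0, 0.4], [0.117, 0.469, -0.148, 2, 0, 0, 0.4], [0.117, 0.469, -0.148, 2, 0, 0, 0.4], [0.117, 0.469, -0.148, 2, 0, 0, 0.4]]]'

```text
t: 9.52
eef_pos: [0.6397, -0.2119, 0.1499]
tool_rot: [-0.087, 0.994, 0.067, -0.006]
contact_force: [0.3, 1.4, -0.6]
gripper_width: 0.694
grasp_force: 32.8
```

```bash
cat >> h.py <<'E'
LX,LY=.606,-.380
def lane(x,y,z):
    c,s=np.cos(.175),np.sin(.175)
    p=F(LX+x,LY+y*c-z*s);return np.array([p[0],p[1],.03+y*s+z*c])
def rell(x,y,z):
    """shift/turn to a TCP pose in lane coordinates, tool z square to the lane floor"""
    o=bot.get_obs();q=o['tool_rot'];r=R.from_quat([q[1],q[2],q[3],q[0]])
    g=R.from_euler('z',YAW)*R.from_euler('x',.175)*R.from_euler('x',np.pi)
    d=r.inv().apply(lane(x,y,z)-o['eef_pos']);w=(r.inv()*g).as_rotvec()/np.radians(5)
    print('rell',(d*1000).round(1),w.round(2),'t',round(o['t'],2),'grip',round(o['gripper_width'],3))
E
python3 - <<'E'
from h import *
rell(0,.085,.006)
E
```

```text
rell [ 0.6 18.5 97.4] [-0. -0.  0.] t 9.52 grip 0.694
```

Call:
servo_tool --motion '[[[0, 0.0185, 0.02, 0, 0, 0, 0.4], [0, 0.0185, 0.05, 0, 0, 0, 0.4], [0, 0.0185, 0.075, 0, 0, 0, 0.4], [0, 0.0185, 0.09, 0, 0, 0, 0.4], [0, 0.0185, 0.096, 0, 0, 0, 0.4], [0, 0.0185, 0.096, 0, 0, 0, 0.4], [0, 0.0185, 0.096, 0, 0, 0, 0.4]]]'

```text
t: 10.1
eef_pos: [0.6405, -0.211, 0.0529]
tool_rot: [-0.087, 0.994, 0.069, -0.006]
contact_force: [0.6, -0.5, 0.5]
gripper_width: 0.691
grasp_force: 33.4
```

Call:
servo_tool --motion '[[[0, 0, 0.001, 0, 0, 0, 0.4], [0, 0, 0.002, 0, 0, 0, 0.4], [0, 0, 0.003, 0, 0, 0, 0.4], [0, 0, 0.003, 0, 0, 0, 0.4]]]'

```text
t: 10.43
eef_pos: [0.6403, -0.2123, 0.0496]
tool_rot: [-0.087, 0.994, 0.068, -0.006]
contact_force: [-2.3, 1.5, 7.3]
gripper_width: 0.694
grasp_force: 34.2
```

Call:
servo_tool --motion '[[[0, 0, 0, 0, 0, 0, 0.85], [0, 0, 0, 0, 0, 0, 0.85], [0, 0, 0, 0, 0, 0, 0.85], [0, 0, -0.03, 0, 0, 0, 0.85], [0, 0, -0.06, 0, 0, 0, 1], [0, 0, -0.1, 0, 0, 0, 1], [0, 0, -0.1, 0, 0, 0, 1]]]'

```text
t: 11.02
eef_pos: [0.6467, -0.2337, 0.155]
tool_rot: [-0.084, 0.994, 0.067, -0.0]
contact_force: [1.0, -0.6, 0.8]
gripper_width: 1.002
grasp_force: 0.0
```

```bash
python3 - <<'E'
from h import *
t=cam('top');s=cam('side')
for c in(t,s):
    for r in find('',c):print(*r)
b=cv2.resize(s['img'][180:250,260:360],None,fx=6,fy=6,interpolation=cv2.INTER_CUBIC)
cv2.imwrite('pics/p1.png',b[:,:,::-1])
rel([.574,.263,.12],.135)
E
```

```text
[0.5725 0.2618] [233.  230.9] 265
[0.5623 0.3919] [188.5 233.2] 263
[0.4296 0.3863] [187.7 278.5] 277
[0.5751 0.2653] [296.5 333. ] 322
[0.5652 0.3959] [296.2 377.9] 403
[0.4327 0.3904] [357.  378.2] 423
rel [  -2.7 -487.3  114.3] [-1.97 -0.04 -0.  ] t 11.12
```

View pics/p1.png

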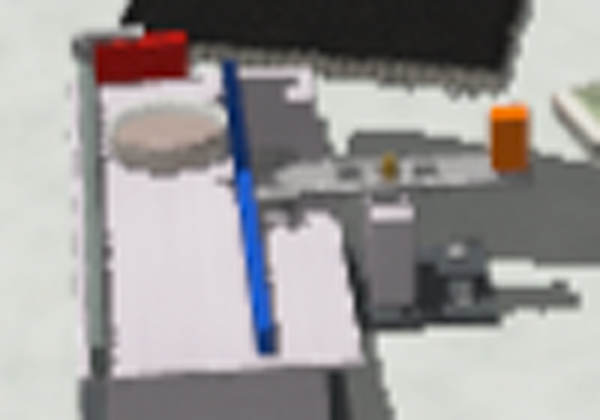

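The dish lies flat in the lane at crop (170,138) and the bar is on the peg by its middle hole. Next is the dish at (.574,.263).

Call:
servo_tool --motion '[[[-0.003, -0.04, 0, 0, 0, 0, 1], [-0.003, -0.08, 0, -0.5, 0, 0, 1], [-0.003, -0.12, 0.02, -1, 0, 0, 1], [-0.003, -0.16, 0.04, -1.5, 0, 0, 1], [-0.003, -0.2, 0.06, -2, 0, 0, 1], [-0.003, -0.24, 0.08, -2, 0, 0, 1], [-0.003, -0.28, 0.1, -2, 0, 0, 1], [-0.003, -0.32, 0.114, -2, 0, 0, 1], [-0.003, -0.36, 0.114, -2, 0, 0, 1], [-0.003, -0.4, 0.114, -2, 0, 0, 1], [-0.003, -0.44, 0.114, -2, 0, 0, 1], [-0.003, -0.475, 0.114, -2, 0, 0, 1], [-0.003, -0.487, 0.114, -2, 0, 0, 1], [-0.003, -0.487, 0.114, -2, 0, 0, 1], [-0.003, -0.487, 0.114, -2, 0, 0, 1]]]'

```text
t: 12.37
eef_pos: [0.5707, 0.2645, 0.1182]
tool_rot: [0.0, 0.998, 0.069, -0.001]
contact_force: [0.9, -1.7, -0.4]
gripper_width: 0.998
grasp_force: 0.0
```

```bash
python3 - <<'E'
from h import *
rel([.574,.263,.004],.135)
E
```

```text
rel [  3.3   1.9 114.2] [0.   0.02 0.04] t 12.37
```

Call:
servo_tool --motion '[[[0.003, 0.001, 0.03, 0, 0, 0, 1], [0.003, 0.001, 0.065, 0, 0, 0, 1], [0.003, 0.001, 0.095, 0, 0, 0, 1], [0.003, 0.001, 0.11, 0, 0, 0, 1], [0.003, 0.001, 0.114, 0, 0, 0, 1], [0.003, 0.001, 0.114, 0, 0, 0, 1], [0.003, 0.001, 0.114, 0, 0, 0, 0.5], [0.003, 0.001, 0.114, 0, 0, 0, 0.4], [0.003, 0.001, 0.114, 0, 0, 0, 0.4], [0.003, 0.001, 0.114, 0, 0, 0, 0.4], [0.003, 0.001, 0.094, 0, 0, 0, 0.4], [0.003, 0.001, 0.054, 0, 0, 0, 0.4], [0.003, 0.001, 0.014, 0, 0, 0, 0.4], [0.003, 0.001, -0.034, 0, 0, 0, 0.4], [0.003, 0.001, -0.034, 0, 0, 0, 0.4]]]'

```text
t: 13.62
eef_pos: [0.5792, 0.2657, 0.163]
tool_rot: [-0.003, 0.998, 0.068, 0.007]
contact_force: [1.0, 0.1, 0.5]
gripper_width: 0.689
grasp_force: 32.4
```

```bash
python3 - <<'E'
from h import *
rell(0,.180,.03)
E
```

```text
rell [ -4.8 393.6  70.2] [ 1.95 -0.15  0.02] t 13.62 grip 0.689
```

Call:
servo_tool --motion '[[[0, 0.035, 0, 0, 0, 0, 0.4], [0, 0.07, 0, 0, 0, 0, 0.4], [0, 0.11, 0, 0, 0, 0, 0.4], [0, 0.15, 0, 0, 0, 0, 0.4], [0, 0.19, 0, 0, 0, 0, 0.4], [0, 0.23, 0, 0.5, 0, 0, 0.4], [0, 0.27, 0, 1, 0, 0, 0.4], [0, 0.31, 0, 1.5, 0, 0, 0.4], [0, 0.35, 0, 2, 0, 0, 0.4], [0, 0.38, 0, 2, 0, 0, 0.4], [0, 0.392, 0.02, 2, 0, 0, 0.4], [0, 0.392, 0.04, 2, 0, 0, 0.4], [0, 0.392, 0.059, 2, 0, 0, 0.4], [0, 0.392, 0.059, 2, 0, 0, 0.4], [0, 0.392, 0.059, 2, 0, 0, 0.4]]]'

```text
t: 14.87
eef_pos: [0.6278, -0.1253, 0.0947]
tool_rot: [-0.087, 0.994, 0.068, -0.006]
contact_force: [0.3, -0.3, -0.5]
gripper_width: 0.683
grasp_force: 32.5
```

```bash
python3 - <<'E'
from h import *
rell(0,.180,.004)
E
```

```text
rell [ 0.8  0.  29.9] [0.   0.01 0.01] t 14.87 grip 0.683
```

Call:
servo_tool --motion '[[[0.001, 0, 0.015, 0, 0, 0, 0.4], [0.001, 0, 0.025, 0, 0, 0, 0.4], [0.001, 0, 0.029, 0, 0, 0, 0.4], [0.001, 0, 0.03, 0, 0, 0, 0.4], [0.001, 0, 0.03, 0, 0, 0, 0.4], [0.001, 0, 0.03, 0, 0, 0, 0.85], [0.001, 0, 0.03, 0, 0, 0, 0.85], [0.001, 0, 0.03, 0, 0, 0, 0.85], [0.001, 0, 0.0, 0, 0, 0, 0.85], [0.001, 0, -0.03, 0, 0, 0, 0.5], [0.001, 0, -0.03, 0, 0, 0, 0], [0.001, 0, -0.03, 0, 0, 0, 0], [0.001, 0, -0.03, 0, 0, 0, 0]]]'

```text
t: 15.95
eef_pos: [0.6294, -0.1303, 0.1236]
tool_rot: [-0.087, 0.994, 0.068, -0.006]
contact_force: [0.7, -0.0, -0.8]
gripper_width: 0.283
grasp_force: 0.0
```

```bash
python3 - <<'E'
from h import *
rell(0,.18+.055,.012)
s=cam('side');t=cam('top')
a=cv2.resize(s['img'][180:250,260:360],None,fx=4,fy=4,interpolation=cv2.INTER_CUBIC)
b=cv2.resize(t['img'][185:255,305:405],None,fx=4,fy=4,interpolation=cv2.INTER_CUBIC)
cv2.imwrite('pics/p2.png',np.hstack([a,b])[:,:,::-1])
E
```

```text
rell [ -0.1 -55.1  51.3] [0.   0.01 0.01] t 15.95 grip 0.283
```

View pics/p2.png

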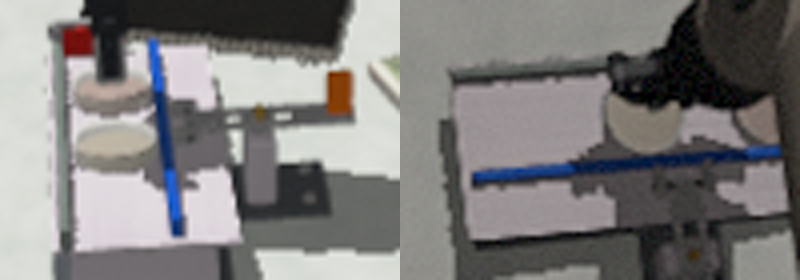

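Two dishes lie flat in the lane, at side crop (110,92) and (115,145). I push with shut fingers.

Call:
servo_tool --motion '[[[0, -0.03, 0, 0, 0, 0, 0], [0, -0.057, 0, 0, 0, 0, 0], [0, -0.057, 0.02, 0, 0, 0, 0], [0, -0.057, 0.04, 0, 0, 0, 0], [0, -0.057, 0.053, 0, 0, 0, 0], [0, -0.057, 0.053, 0, 0, 0, 0], [0, -0.045, 0.053, 0, 0, 0, 0], [0, -0.035, 0.053, 0, 0, 0, 0], [0, -0.025, 0.053, 0, 0, 0, 0], [0, -0.015, 0.053, 0, 0, 0, 0], [0, -0.005, 0.053, 0, 0, 0, 0], [0, 0.005, 0.053, 0, 0, 0, 0], [0, 0.015, 0.053, 0, 0, 0, 0], [0, 0.022, 0.053, 0, 0, 0, 0], [0, 0.03, 0.053, 0, 0, 0, 0], [0, 0.035, 0.053, 0, 0, 0, 0], [0, 0.035, 0.053, 0, 0, 0, 0]]]'

```text
t: 17.47
eef_pos: [0.6331, -0.1572, 0.0653]
tool_rot: [-0.087, 0.994, 0.067, -0.006]
contact_force: [-0.5, -0.7, 0.2]
gripper_width: -0.004
grasp_force: 0.0
```

```bash
python3 - <<'E'
from h import *
rell(0,.137,.010)
E
```

```text
rell [-0.2  6.   0.6] [ 0.01  0.   -0.01] t 17.47 grip -0.004
```

Call:
servo_tool --motion '[[[0, 0.002, 0, 0, 0, 0, 0], [0, 0.004, 0, 0, 0, 0, 0], [0, 0.006, 0, 0, 0, 0, 0], [0, 0.006, 0, 0, 0, 0, 0]]]'

```text
t: 17.8
eef_pos: [0.6339, -0.1615, 0.0645]
tool_rot: [-0.087, 0.994, 0.068, -0.006]
contact_force: [0.1, 0.2, 0.1]
gripper_width: 0.0
grasp_force: 0.0
```

Call:
servo_tool --motion '[[[0, 0.001, 0, 0, 0, 0, 0], [0, 0.002, 0, 0, 0, 0, 0], [0, 0.003, 0, 0, 0, 0, 0], [0, 0.003, 0, 0, 0, 0, 0]]]'

```text
t: 18.13
eef_pos: [0.6344, -0.1645, 0.0641]
tool_rot: [-0.087, 0.994, 0.067, -0.006]
contact_force: [-0.4, 0.8, 0.3]
gripper_width: 0.004
grasp_force: 0.0
```

```bash
python3 - <<'E'
from h import *
rell(0,.137,.010)
s=cam('side')
a=cv2.resize(s['img'][180:250,260:360],None,fx=6,fy=6,interpolation=cv2.INTER_CUBIC)
cv2.imwrite('pics/p3.png',a[:,:,::-1])
E
```

```text
rell [-0.5 -1.5  0.6] [0.01 0.   0.  ] t 18.13 grip 0.004
```

View pics/p3.png

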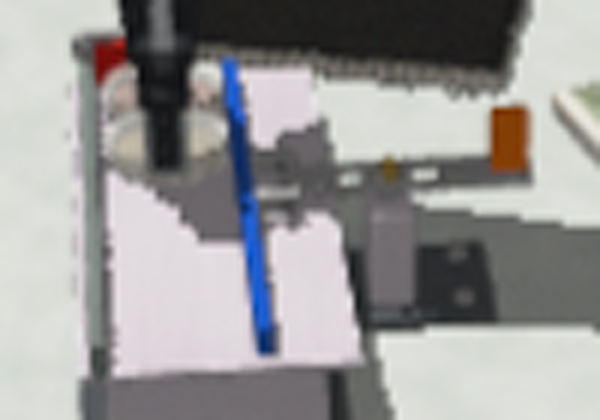

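The fingers are behind the second dish, close to the stop. I push on gently until the force rises.

Call:
servo_tool --motion '[[[0, 0.001, 0, 0, 0, 0, 0], [0, 0.002, 0, 0, 0, 0, 0], [0, 0.003, 0, 0, 0, 0, 0], [0, 0.003, 0, 0, 0, 0, 0]]]'

```text
t: 18.52
eef_pos: [0.6347, -0.1676, 0.0635]
tool_rot: [-0.087, 0.994, 0.067, -0.006]
contact_force: [0.9, -0.5, 0.5]
gripper_width: 0.0
grasp_force: 0.0
```

Call:
servo_tool --motion '[[[0, 0.001, 0, 0, 0, 0, 0], [0, 0.002, 0, 0, 0, 0, 0], [0, 0.003, 0, 0, 0, 0, 0], [0, 0.003, 0, 0, 0, 0, 0]]]'

```text
t: 18.85
eef_pos: [0.6351, -0.168, 0.0633]
tool_rot: [-0.088, 0.994, 0.068, -0.006]
contact_force: [-1.7, 4.5, 3.4]
gripper_width: 0.001
grasp_force: 2.9
```

Seated: the push force is now 4.5 N and the tool has stopped. Retreat and look for the next dish.

Call:
servo_tool --motion '[[[0, -0.004, 0, 0, 0, 0, 0], [0, -0.01, -0.02, 0, 0, 0, 0], [0, -0.01, -0.06, 0, 0, 0, 0.5], [0, -0.03, -0.1, 0, 0, 0, 1], [0, -0.07, -0.1, 0, 0, 0, 1], [0, -0.11, -0.09, -0.5, 0, 0, 1], [0, -0.15, -0.07, -1, 0, 0, 1], [0, -0.19, -0.05, -1.5, 0, 0, 1], [0, -0.23, -0.03, -2, 0, 0, 1], [0, -0.27, -0.01, -2, 0, 0, 1], [0, -0.27, -0.01, -2, 0, 0, 1]]]'

```text
t: 19.77
eef_pos: [0.597, 0.1006, 0.1188]
tool_rot: [-0.002, 0.997, 0.073, -0.0]
contact_force: [0.4, 1.3, 0.3]
gripper_width: 1.003
grasp_force: 0.0
```

```bash
python3 - <<'E'
from h import *
t=cam('top');s=cam('side')
for c in(t,s):
    for r in find('',c):print(*r)
rel([.564,.394,.12],.135)
E
```

```text
[0.5628 0.3922] [188.4 233. ] 258
[0.4298 0.3862] [187.8 278.4] 276
[0.5654 0.3958] [296.1 377.8] 411
[0.4325 0.3904] [357.1 378.2] 426
rel [   8.4 -299.9   -0.5] [-0.02  0.01  0.09] t 19.87
```

Call:
servo_tool --motion '[[[0.008, -0.04, 0, 0, 0, 0, 1], [0.008, -0.08, 0, 0, 0, 0, 1], [0.008, -0.12, 0, 0, 0, 0, 1], [0.008, -0.16, 0, 0, 0, 0, 1], [0.008, -0.2, 0, 0, 0, 0, 1], [0.008, -0.24, 0, 0, 0, 0, 1], [0.008, -0.28, 0, 0, 0, 0, 1], [0.008, -0.298, 0, 0, 0, 0, 1], [0.008, -0.298, 0, 0, 0, 0, 1], [0.008, -0.298, 0, 0, 0, 0, 1]]]'

```text
t: 20.7
eef_pos: [0.5683, 0.3873, 0.1198]
tool_rot: [0.0, 0.998, 0.068, 0.001]
contact_force: [0.0, -0.7, 0.3]
gripper_width: 1.002
grasp_force: 0.0
```

```bash
python3 - <<'E'
from h import *
rel([.564,.394,.004],.135)
E
```

```text
rel [ -3.5  -7.3 115.8] [ 0.01 -0.01  0.  ] t 20.7
```

Call:
servo_tool --motion '[[[-0.003, -0.007, 0.03, 0, 0, 0, 1], [-0.003, -0.007, 0.065, 0, 0, 0, 1], [-0.003, -0.007, 0.095, 0, 0, 0, 1], [-0.003, -0.007, 0.11, 0, 0, 0, 1], [-0.003, -0.007, 0.115, 0, 0, 0, 1], [-0.003, -0.007, 0.115, 0, 0, 0, 1], [-0.003, -0.007, 0.115, 0, 0, 0, 0.5], [-0.003, -0.007, 0.115, 0, 0, 0, 0.4], [-0.003, -0.007, 0.115, 0, 0, 0, 0.4], [-0.003, -0.007, 0.115, 0, 0, 0, 0.4], [-0.003, -0.007, 0.095, 0, 0, 0, 0.4], [-0.003, -0.007, 0.055, 0, 0, 0, 0.4], [-0.003, -0.007, 0.015, 0, 0, 0, 0.4], [-0.003, -0.007, -0.03, 0, 0, 0, 0.4], [-0.003, -0.007, -0.03, 0, 0, 0, 0.4], [-0.003, -0.007, -0.03, 0, 0, 0, 0.4], [-0.003, -0.007, -0.03, 0, 0, 0, 0.4]]]'

```text
t: 22.12
eef_pos: [0.5635, 0.3945, 0.151]
tool_rot: [-0.0, 0.998, 0.068, 0.001]
contact_force: [0.4, 0.3, -0.1]
gripper_width: 0.688
grasp_force: 32.4
```

```bash
python3 - <<'E'
from h import *
rell(0,.181,.03)
E
```

```text
rell [ -5.9 522.1  59.6] [ 2.   -0.02  0.01] t 22.12 grip 0.688
```

Call:
servo_tool --motion '[[[0, 0.035, 0, 0, 0, 0, 0.4], [0, 0.07, 0, 0, 0, 0, 0.4], [0, 0.11, 0, 0, 0, 0, 0.4], [-0.002, 0.15, 0, 0, 0, 0, 0.4], [-0.002, 0.19, 0, 0, 0, 0, 0.4], [-0.002, 0.23, 0, 0, 0, 0, 0.4], [-0.004, 0.27, 0, 0, 0, 0, 0.4], [-0.004, 0.31, 0, 0, 0, 0, 0.4], [-0.006, 0.35, 0, 0, 0, 0, 0.4], [-0.006, 0.39, 0, 0.5, 0, 0, 0.4], [-0.006, 0.43, 0, 1, 0, 0, 0.4], [-0.006, 0.47, 0, 1.5, 0, 0, 0.4], [-0.006, 0.51, 0, 2, 0, 0, 0.4], [-0.006, 0.522, 0, 2, 0, 0, 0.4], [-0.006, 0.522, 0.02, 2, 0, 0, 0.4], [-0.006, 0.522, 0.04, 2, 0, 0, 0.4], [-0.006, 0.522, 0.059, 2, 0, 0, 0.4], [-0.006, 0.522, 0.059, 2, 0, 0, 0.4], [-0.006, 0.522, 0.059, 2, 0, 0, 0.4]]]'

```text
t: 23.7
eef_pos: [0.626, -0.1231, 0.0887]
tool_rot: [-0.088, 0.994, 0.067, -0.008]
contact_force: [-0.2, 0.0, 0.6]
gripper_width: 0.684
grasp_force: 32.4
```

```bash
python3 - <<'E'
from h import *
rell(0,.181,.004)
E
```

```text
rell [ 2.3  0.3 23.6] [-0.01  0.05 -0.  ] t 23.7 grip 0.684
```

Call:
servo_tool --motion '[[[0.001, 0, 0.012, 0, 0, 0, 0.4], [0.001, 0, 0.02, 0, 0, 0, 0.4], [0.001, 0, 0.024, 0, 0, 0, 0.4], [0.001, 0, 0.026, 0, 0, 0, 0.4], [0.001, 0, 0.026, 0, 0, 0, 0.4], [0.001, 0, 0.026, 0, 0, 0, 0.85], [0.001, 0, 0.026, 0, 0, 0, 0.85], [0.001, 0, 0.026, 0, 0, 0, 0.85], [0.001, 0, 0.0, 0, 0, 0, 0.85], [0.001, 0, -0.05, 0, 0, 0, 1], [0.001, 0, -0.07, 0, 0, 0, 1], [0.001, -0.03, -0.07, 0, 0, 0, 1], [0.001, -0.07, -0.06, -0.5, 0, 0, 1], [0.001, -0.11, -0.04, -1, 0, 0, 1], [0.001, -0.15, -0.02, -1.5, 0, 0, 1], [0.001, -0.19, 0, -2, 0, 0, 1], [0.001, -0.2, 0, -2, 0, 0, 1], [0.001, -0.2, 0, -2, 0, 0, 1]]]'

```text
t: 25.2
eef_pos: [0.5997, 0.0811, 0.1247]
tool_rot: [-0.002, 0.997, 0.074, -0.001]
contact_force: [0.4, 0.5, 1.1]
gripper_width: 1.002
grasp_force: 0.0
```

```bash
python3 - <<'E'
from h import *
t=cam('top');s=cam('side')
for c in(t,s):
    for r in find('',c):print(*r)
a=cv2.resize(s['img'][180:250,260:360],None,fx=4,fy=4,interpolation=cv2.INTER_CUBIC)
b=cv2.resize(t['img'][185:255,335:435],None,fx=4,fy=4,interpolation=cv2.INTER_CUBIC)
cv2.imwrite('pics/p4.png',np.hstack([a,b])[:,:,::-1])
rel([.431,.3885,.12],.135)
E
```

```text
[0.4296 0.3863] [187.7 278.5] 279
[0.4327 0.3905] [357.  378.2] 425
rel [-125.4 -335.7    5.2] [-0.    0.01  0.04] t 25.3
```

View pics/p4.png

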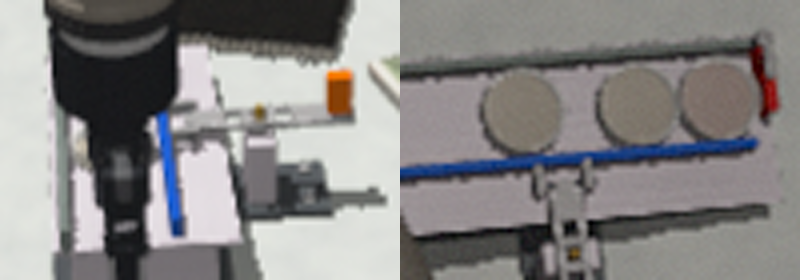

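Three dishes lie flat in the lane (top crop (520,110), (638,107), (718,100)), the first two seated. Now the last dish.

Call:
servo_tool --motion '[[[-0.015, -0.038, 0, 0, 0, 0, 1], [-0.03, -0.076, 0, 0, 0, 0, 1], [-0.045, -0.114, 0, 0, 0, 0, 1], [-0.06, -0.152, 0, 0, 0, 0, 1], [-0.075, -0.19, 0, 0, 0, 0, 1], [-0.09, -0.228, 0, 0, 0, 0, 1], [-0.1, -0.266, 0, 0, 0, 0, 1], [-0.115, -0.304, 0, 0, 0, 0, 1], [-0.125, -0.335, 0.005, 0, 0, 0, 1], [-0.125, -0.335, 0.005, 0, 0, 0, 1], [-0.125, -0.335, 0.005, 0, 0, 0, 1], [-0.125, -0.335, 0.005, 0, 0, 0, 1]]]'

```text
t: 26.3
eef_pos: [0.4346, 0.3849, 0.1202]
tool_rot: [0.001, 0.998, 0.066, 0.0]
contact_force: [-0.3, -0.6, 0.2]
gripper_width: 0.995
grasp_force: 0.0
```

```bash
python3 - <<'E'
from h import *
rel([.431,.3885,.004],.135)
E
```

```text
rel [ -3.1  -4.2 116.2] [ 0.02 -0.   -0.02] t 26.3
```

Call:
servo_tool --motion '[[[-0.003, -0.004, 0.03, 0, 0, 0, 1], [-0.003, -0.004, 0.065, 0, 0, 0, 1], [-0.003, -0.004, 0.095, 0, 0, 0, 1], [-0.003, -0.004, 0.11, 0, 0, 0, 1], [-0.003, -0.004, 0.115, 0, 0, 0, 1], [-0.003, -0.004, 0.115, 0, 0, 0, 1], [-0.003, -0.004, 0.115, 0, 0, 0, 0.5], [-0.003, -0.004, 0.115, 0, 0, 0, 0.4], [-0.003, -0.004, 0.115, 0, 0, 0, 0.4], [-0.003, -0.004, 0.115, 0, 0, 0, 0.4], [-0.003, -0.004, 0.095, 0, 0, 0, 0.4], [-0.003, -0.004, 0.055, 0, 0, 0, 0.4], [-0.003, -0.004, 0.015, 0, 0, 0, 0.4], [-0.003, -0.004, -0.03, 0, 0, 0, 0.4], [-0.003, -0.004, -0.04, 0, 0, 0, 0.4], [-0.003, -0.004, -0.04, 0, 0, 0, 0.4], [-0.003, -0.004, -0.04, 0, 0, 0, 0.4]]]'

```text
t: 27.72
eef_pos: [0.4303, 0.3907, 0.1624]
tool_rot: [-0.001, 0.998, 0.067, 0.002]
contact_force: [-0.9, -0.5, -0.7]
gripper_width: 0.689
grasp_force: 32.4
```

```bash
python3 - <<'E'
from h import *
rell(0,.271,.03)
E
```

```text
rell [126.8 447.7  55.3] [ 1.99 -0.04  0.  ] t 27.72 grip 0.689
```

Call:
servo_tool --motion '[[[0.01, 0.035, 0, 0, 0, 0, 0.4], [0.02, 0.07, 0, 0, 0, 0, 0.4], [0.03, 0.11, 0, 0, 0, 0, 0.4], [0.045, 0.148, 0, 0, 0, 0, 0.4], [0.06, 0.185, 0, 0, 0, 0, 0.4], [0.075, 0.222, 0, 0, 0, 0, 0.4], [0.09, 0.26, 0, 0, 0, 0, 0.4], [0.1, 0.298, 0, 0, 0, 0, 0.4], [0.11, 0.335, 0, 0.5, 0, 0, 0.4], [0.12, 0.37, 0, 1, 0, 0, 0.4], [0.125, 0.4, 0, 1.5, 0, 0, 0.4], [0.126, 0.435, 0, 2, 0, 0, 0.4], [0.126, 0.447, 0, 2, 0, 0, 0.4], [0.126, 0.447, 0.02, 2, 0, 0, 0.4], [0.126, 0.447, 0.04, 2, 0, 0, 0.4], [0.126, 0.447, 0.052, 2, 0, 0, 0.4], [0.126, 0.447, 0.052, 2, 0, 0, 0.4], [0.126, 0.447, 0.052, 2, 0, 0, 0.4]]]'

```text
t: 29.22
eef_pos: [0.6138, -0.035, 0.1073]
tool_rot: [-0.087, 0.994, 0.068, -0.007]
contact_force: [0.6, -0.4, 0.0]
gripper_width: 0.685
grasp_force: 32.4
```

```bash
python3 - <<'E'
from h import *
rell(0,.271,.004)
E
```

```text
rell [ 2.6  1.1 26.4] [-0.    0.03  0.01] t 29.22 grip 0.685
```

Call:
servo_tool --motion '[[[0.002, 0.001, 0.012, 0, 0, 0, 0.4], [0.002, 0.001, 0.02, 0, 0, 0, 0.4], [0.002, 0.001, 0.025, 0, 0, 0, 0.4], [0.002, 0.001, 0.027, 0, 0, 0, 0.4], [0.002, 0.001, 0.027, 0, 0, 0, 0.4], [0.002, 0.001, 0.027, 0, 0, 0, 0.85], [0.002, 0.001, 0.027, 0, 0, 0, 0.85], [0.002, 0.001, 0.027, 0, 0, 0, 0.85], [0.002, 0.001, 0.0, 0, 0, 0, 0.85], [0.002, 0.001, -0.03, 0, 0, 0, 0.5], [0.002, 0.001, -0.03, 0, 0, 0, 0], [0.002, -0.03, -0.03, 0, 0, 0, 0], [0.002, -0.054, -0.03, 0, 0, 0, 0], [0.002, -0.054, -0.03, 0, 0, 0, 0], [0.002, -0.054, -0.03, 0, 0, 0, 0], [0.002, -0.054, -0.03, 0, 0, 0, 0]]]'

```text
t: 30.55
eef_pos: [0.6103, 0.0118, 0.1473]
tool_rot: [-0.087, 0.994, 0.067, -0.006]
contact_force: [-0.2, -0.9, -0.7]
gripper_width: 0.001
grasp_force: 0.0
```

```bash
python3 - <<'E'
from h import *
rell(0,.325,.010)
rell(0,.258,.010)
t=cam('top')
b=cv2.resize(t['img'][185:285,305:435],None,fx=5,fy=5,interpolation=cv2.INTER_CUBIC)
cv2.imwrite('pics/p5.png',b[:,:,::-1])
E
```

```text
rell [-0.4  0.2 51.6] [0.01 0.   0.01] t 30.55 grip 0.001
rell [-0.4 67.2 51.7] [0.01 0.   0.01] t 30.55 grip 0.001
```

View pics/p5.png

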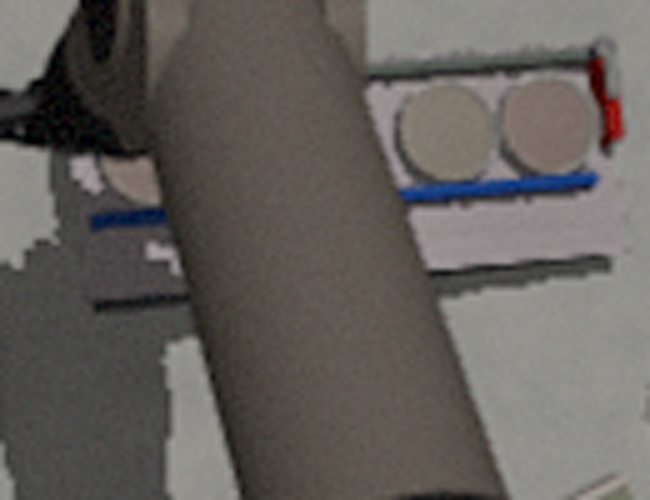

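The arm hides the middle of the lane, but the last dish shows at (130,180) and the first two at (445,132) and (548,125). Now I push the row.

Call:
servo_tool --motion '[[[0, 0, 0.03, 0, 0, 0, 0], [0, 0, 0.05, 0, 0, 0, 0], [0, 0, 0.052, 0, 0, 0, 0], [0, 0, 0.052, 0, 0, 0, 0], [0, 0.01, 0.052, 0, 0, 0, 0], [0, 0.018, 0.052, 0, 0, 0, 0], [0, 0.026, 0.052, 0, 0, 0, 0], [0, 0.034, 0.052, 0, 0, 0, 0], [0, 0.042, 0.052, 0, 0, 0, 0], [0, 0.05, 0.052, 0, 0, 0, 0], [0, 0.056, 0.052, 0, 0, 0, 0], [0, 0.062, 0.052, 0, 0, 0, 0], [0, 0.065, 0.052, 0, 0, 0, 0], [0, 0.065, 0.052, 0, 0, 0, 0]]]'

```text
t: 31.77
eef_pos: [0.6178, -0.0433, 0.0847]
tool_rot: [-0.087, 0.994, 0.067, -0.006]
contact_force: [-0.6, 0.2, 0.2]
gripper_width: 0.004
grasp_force: 0.0
```

Call:
servo_tool --motion '[[[0, 0.001, 0, 0, 0, 0, 0], [0, 0.002, 0, 0, 0, 0, 0], [0, 0.003, 0, 0, 0, 0, 0], [0, 0.003, 0, 0, 0, 0, 0]]]'

```text
t: 32.1
eef_pos: [0.6181, -0.045, 0.0844]
tool_rot: [-0.087, 0.994, 0.068, -0.006]
contact_force: [-0.1, 0.0, -0.6]
gripper_width: -0.003
grasp_force: 0.0
```

Call:
servo_tool --motion '[[[0, 0.001, 0, 0, 0, 0, 0], [0, 0.002, 0, 0, 0, 0, 0], [0, 0.003, 0, 0, 0, 0, 0], [0, 0.003, 0, 0, 0, 0, 0]]]'

```text
t: 32.43
eef_pos: [0.6185, -0.0484, 0.0838]
tool_rot: [-0.087, 0.994, 0.067, -0.006]
contact_force: [0.3, 0.2, -1.2]
gripper_width: -0.0
grasp_force: 0.0
```

Call:
servo_tool --motion '[[[0, 0.001, 0, 0, 0, 0, 0], [0, 0.002, 0, 0, 0, 0, 0], [0, 0.003, 0, 0, 0, 0, 0], [0, 0.003, 0, 0, 0, 0, 0]]]'

```text
t: 32.77
eef_pos: [0.6188, -0.0493, 0.0836]
tool_rot: [-0.088, 0.994, 0.068, -0.006]
contact_force: [-0.7, 4.1, 2.5]
gripper_width: 0.001
grasp_force: 2.5
```

```bash
python3 - <<'E'
from h import *
o=bot.get_obs();print(o['contact_force'],o['eef_pos'])
E
```

```text
[-0.73183217  4.14444069  2.45617088] [ 0.61881201 -0.04934166  0.08361331]
```

Contact is at the expected place (4.1 N). I retreat and check.

Call:
servo_tool --motion '[[[0, -0.004, 0, 0, 0, 0, 0], [0, -0.012, 0, 0, 0, 0, 0], [0, -0.015, -0.03, 0, 0, 0, 0], [0, -0.015, -0.07, 0, 0, 0, 0], [0, -0.03, -0.12, 0, 0, 0, 0], [0, -0.07, -0.12, 0, 0, 0, 0], [0, -0.11, -0.12, 0, 0, 0, 0], [0, -0.15, -0.12, 0, 0, 0, 0], [0, -0.19, -0.12, 0, 0, 0, 0], [0, -0.23, -0.12, 0, 0, 0, 0], [0, -0.27, -0.12, 0, 0, 0, 0], [0, -0.31, -0.12, 0, 0, 0, 0], [0, -0.33, -0.12, 0, 0, 0, 0], [0, -0.33, -0.12, 0, 0, 0, 0]]]'

```text
t: 33.93
eef_pos: [0.5755, 0.2578, 0.2605]
tool_rot: [-0.089, 0.993, 0.072, -0.005]
contact_force: [-0.5, 0.5, -0.0]
gripper_width: 0.003
grasp_force: 0.0
```

```bash
python3 - <<'E'
from h import *
t=cam('top');s=cam('side')
b=cv2.resize(t['img'][185:285,305:435],None,fx=5,fy=5,interpolation=cv2.INTER_CUBIC)
cv2.imwrite('pics/p6.png',b[:,:,::-1])
im=cv2.GaussianBlur(b,(9,9),0);g=cv2.cvtColor(im,cv2.COLOR_RGB2GRAY)
hc=cv2.HoughCircles(g,cv2.HOUGH_GRADIENT,1,80,param1=60,param2=14,minRadius=44,maxRadius=64)
for u,v,r in hc[0]:
    u0,v0=305+u/5-.4,185+v/5-.4;best=onz(t,u0,v0,.06)
    for _ in range(4):
        yl=(-np.sin(YAW)*best[0]+np.cos(YAW)*best[1]-LY)/np.cos(.175)
        best=onz(t,u0,v0,.03+.1741*yl+.015)
    print((u,v,r),'lane x',round(np.cos(YAW)*best[0]+np.sin(YAW)*best[1]-LX,4),'y',round(yl,4))
E
```

```text
(np.float32(557.5), np.float32(115.5), np.float32(57.9)) lane x 0.0009 y 0.0284
(np.float32(241.5), np.float32(144.5), np.float32(54.6)) lane x -0.0022 y 0.2168
(np.float32(346.5), np.float32(137.5), np.float32(56.8)) lane x -0.0027 y 0.1554
(np.float32(453.5), np.float32(125.5), np.float32(53.4)) lane x -0.0004 y 0.0914
(np.float32(426.5), np.float32(332.5), np.float32(63.4)) lane x -0.117 y 0.1229
(np.float32(397.5), np.float32(223.5), np.float32(59.0)) lane x -0.054 y 0.1318
```

View pics/p6.png

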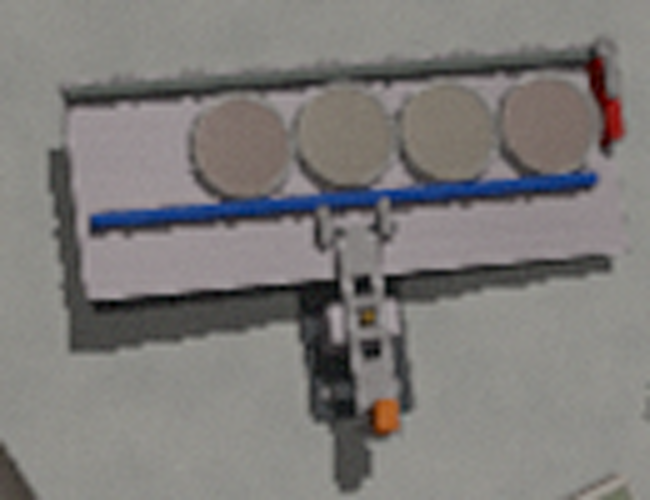

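The four dishes touch in one row against the stop, at about 28, 91, 155 and 217 mm by a noisy fit. The middle hole is on the peg at (368,315). I hand in.

```bash
python3 -c "
from station import bot
print(bot.hand_in())"
```

```text
the job is handed in; nothing more can be done
None
```

I handed the job in without seeing a verdict: the stay is on the peg by its middle hole, all four dishes are in one row against the red stop, and I never touched the timer or the pen.

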